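# Set the sprung jaw of a core cradle open on its stop pin

## Robot

A 6-joint arm with a two-finger parallel gripper is mounted at the origin on the work surface. World frame = base frame: x ahead of the robot, y to its left, z up, the work surface at z = 0. Lengths are in m, angles in rad, forces in N, time in s.
With the tool pointing down it reaches from about 0.325 to 0.925 m from the base axis. Payload 3.1 kg.
Tool frame: the origin (TCP) lies on the front face of the gripper's body, between the roots of the fingers; the fingertips stand 73 mm ahead of it and the grasp point (between the pads) lies 54 mm ahead of it; z points along the fingers, y is the line along which they close (so a half turn about z gives the same grasp; the last joint's range is limited). The gripper opens to 85 mm and grips with 20 to 120 N. Pads are 22 mm wide; open, the fingers measure 114 mm over their backs; the gripper's body (76 mm by 85 mm) begins 54 mm behind the grasp point. The pads swing forward as they close: fully open they stand 13 mm farther back than shut.
Start: joints at [1.069, 0.217, 1.613, -0, 1.311, -0.112], TCP at [0.237, 0.578, 0.304] pointing down, gripper open.
Joint ranges: [-2.75, 2.75], [-0.78, 2.1], [0.31, 2.55], [-1.13, 4.27], [0.13, 2.63], [-2.58, 2.58]. Speed limits (rad/s): [2.79, 2.79, 3.14, 3.14, 3.14, 3.14].

## Interface

Orientations are given as [roll, pitch, yaw] about the fixed x, y, z axes, in that order (R = Rz(yaw) Ry(pitch) Rx(roll)).
In Python, from plant import ctrl, effector, ik, status, cams, ticket gives the robot as it stands. Calls block until the motion is done:
- ctrl.move_pose(position, orientation): joint-space move of the TCP to a pose.
- ctrl.line_to(position, frame=None, feed=0.15, stop_force=None): straight line of the TCP; frame=None keeps the orientation; feed is the mean speed in m/s. With stop_force (N) it stops when the force on the tool has changed by that much, and returns True; else False.
- ctrl.movej(angles): joint-space move.
- effector.let_go() and effector.close(effort=None): open the fingers fully, or close them until they stop; effort is the grip in N (None keeps the last).
- ctrl.wait(seconds).
- ik(position, orientation): joint angles nearest the present ones, or None.
- status.observe(): the state.
- cams.snapshot(name): name is "side" or "top"; returns (picture, depth): 384x512x3 uint8, red, green, blue; 384x512 float32, m along the optical axis (not along the pixel's ray), 0 where there is no reading.
- cams.camera_params(name): a dict with "fov_y" (degrees; the focal length in pixels is half the picture's height over the tangent of half this angle, whatever the lens; pixels are square), "cx", "cy" (the principal point, pixels), "dist" ([k1, k2, p1, p2, k3] as OpenCV has them; the pictures are not rectified), "origin" and "orientation" of the camera in the world. Camera axes: x right, y up, looking along -z (the intrinsics and any distortion apply to the point x, -y, -z); pixel columns grow to the right and rows downward; lengths in m; the calibration is good to about 2 mm. A picture is of the moment at which its call begins. camera_params takes no time and is no camera call.
A pose or a line that the arm cannot do raises ctrl.PlanningError and nothing moves.
- ticket.job_done(): hands the job in; it is judged then, once.
The state is a dict: "t": time; "joints": joint angles; "joint_velocities": joint speeds; "joint_efforts": joint torques, N m; "tcp_pos": TCP position; "ee_rot": TCP orientation; "force": force on the tool from outside, world axes, zero at the start; "ft_torque": the same for the moment, N m; "opening": finger opening in m; "finger_force": force on a finger pad.
Only numpy, scipy, OpenCV 4.12 (cv2) and the standard library are available. Lean on these libraries where they do the work, as an engineer would, in place of code of your own. Each camera call takes 0.05 s, during which the arm holds its last target. There are 200 camera calls.

## Task

Set the core cradle open for the next core: tip the parked stop arm over so that its pin lies on the slide bar, then push the jaw back against its spring until the pin drops into the bar's notch, and let the jaw come back and rest on the pin. Do it all by pushing with the fingers; do not grip or force the jaw or the arm, and leave everything else on the bench where it is.

Things in the scene. Friction and masses are not known exactly. Their poses are not given: they have to be found in the camera images.
- cradle: Iron core cradle bolted down, base 364 x 120 x 12. Origin: underside centre. Its x runs along the slide (in mm): fixed end plate -182 to -162, 80 wide, top z 105; two V rests -146 to -92, top z 42; moving jaw; cheeks with the arm's pivot 7 to 33, 51 wide, top z 97; spring housing 98 to 176, 52 wide, top z 83. z is up.
- jaw (a joint): Travel of the sprung jaw along cradle +x, m: 0 home (as at the start), 0.056 solid stop. Spring 5 N at 0, 9 N at 0.036, 11 N at 0.056, pushing home. With the stop arm tipped over, its pin drops into the notch once the jaw is about 0.040 back; let go after that, the jaw comes back to rest on the pin at 0.036; let go before, it runs home.
- jaw_push (a point): The place to push: centre line of the jaw plate's front face (side away from the spring housing), 13 mm below its top edge. Moves with the jaw. The jaw is an aluminium plate 16 thick (cradle x -70 to -54 at home), 80 wide, z 35 to 105; below this point a rubber pad 44 across stands 6 proud, centred at z 55.
- bar_notch (a point): On the steel slide bar behind the jaw: middle of the floor of its notch, at z 50. The notch is 34 long and 10 deep, cut across the bar's top. The bar is 30 wide, its top at z 60; it moves with the jaw, under the stop arm and into the spring housing.
- stop_arm (a joint): Angle of the stop arm about its pivot (across the cradle at x 26, z 80), rad: 0 pin at the notch's bottom, 0.20 pin lying on the bar's top, 2.04 upright, 2.40 parked against its stop (as at the start), leaning 20 degrees past upright towards the jaw. It swings freely, about 90 g: pushed past upright towards the spring housing it falls onto the bar by itself.
- stop_pin (a point): Centre of the steel stop pin across the free end of the stop arm, 55 mm from the pivot: a round cross pin 10 in diameter, 44 long, parallel to the cradle's y. The arm itself is 14 wide and 12 thick. Parked, the pin's centre stands 132 mm above the bench.
- core_centre (a point): Bystander: pale sand core, spool-shaped, 58 across, 112 tall, standing beside the cradle; the point is its centre half-way up.
- block_centre (a point): Bystander: sand block core 72 x 58 x 46 mm; the point is its centre.
- bend_centre (a point): Bystander: U-shaped sand pipe core lying flat, 44 thick, about 150 x 145; the point is the centre of its bend, half-way up.
- pliers: Bystander: red-handled pliers lying flat, 155 long, origin under the rivet.
- bolt: Bystander: steel bolt lying down, 62 long, origin under its neck.
- file: Bystander: flat file 230 long with a wooden handle, lying down, 24 high, origin under its ferrule end.
- drill: Bystander: hand drill with a burr, lying on its side, 240 x 180 x 62 high, origin under its nose.

How it is judged:
By the outcome, as a careful person would: the job done as asked, in the order asked, and still so for the second after the job is handed in, with the robot touching nothing.
It also fails if it takes over 40 s, if anything falls off the work surface, if the arm or the gripper's body presses on something with over 40 N, if the wrist force passes 120 N, or if a joint passes its speed limit or range.

## Working session

There is one attempt and no reset: what is moved stays moved. The work goes in short steps, each a Python script; the robot and the scene stay as the last script left them, time stands still between calls to the robot, and variables do not carry over. Pictures are saved under pics/ and viewed, at most 10 in all, crops included, and the job is handed in when it is done.

```bash
mkdir -p pics; ls
python3 - <<'E'
from plant import ctrl, effector, ik, status, cams, ticket
import cv2,numpy as np
for n in("side","top"):
    p,d=cams.snapshot(n); cv2.imwrite(f"pics/{n}0.png",p[:,:,::-1]); np.savez(f"pics/{n}0.npz",p=p,d=d)
    print(n,cams.camera_params(n))
print(status.observe())
E
```

```text
pics
side {'fov_y': 43.84491908140716, 'cx': 260.45534015828804, 'cy': 194.2939406474313, 'dist': array([-0.10668711,  0.        ,  0.        ,  0.        ,  0.        ]), 'origin': array([0.15399042, 0.99703091, 1.34935586]), 'orientation': array([ 0.71312911, -0.00441283, -2.73577927])}
top {'fov_y': 49.183466136953186, 'cx': 255.3437097934484, 'cy': 196.52447012540654, 'dist': array([0.05027004, 0.        , 0.        , 0.        , 0.        ]), 'origin': array([ 0.34746591, -0.0030854 ,  1.59900668]), 'orientation': array([ 0.14143856,  0.00376441, -1.57250144])}
{'t': 0.1, 'joints': array([ 1.06876706e+00,  2.17703004e-01,  1.61477578e+00,  3.32303492e-06,
        1.31128624e+00, -1.12184175e-01]), 'joint_velocities': array([ 0.00100057, -0.00058334, -0.00299738,  0.00076208,  0.00121409,
       -0.0004747 ]), 'joint_efforts': array([-1.96484634e-04, -3.98074579e+01, -3.04972064e+01, -1.81539758e-04,
        4.25218444e-03, -2.43047378e-05]), 'tcp_pos': array([0.23722073, 0.57761261, 0.3026825 ]), 'ee_rot': array([-3.13943430e+00, -2.46384270e-04,  2.75174644e+00]), 'force': array([ 0.6987451 , -0.17057371, -0.37993235]), 'ft_torque': array([-0.0580028 ,  0.01324999,  0.01040003]), 'finger_force': 0.0, 'opening': 0.08533136172951891}
```

View pics/side0.png

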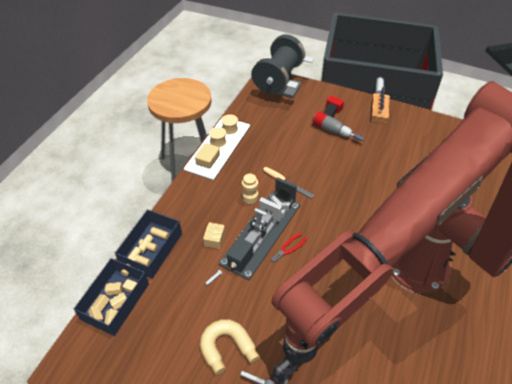

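View pics/top0.png

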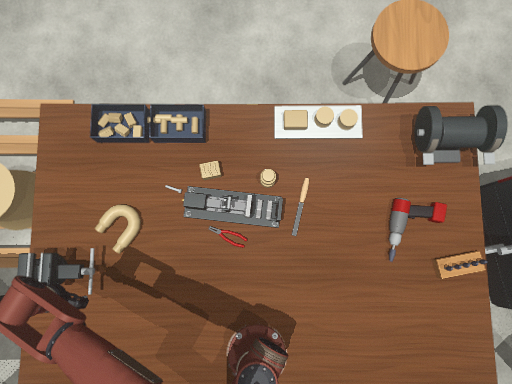

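Side view: cradle around (262,233), end plate at about (285,190). Top view: cradle from (185,205) to (283,210), with the end plate on the right (world −y) and the spring housing on the left. Next I'll build a world-frame height map of it.

```bash
cat > h.py <<'E'
import cv2,numpy as np
from scipy.spatial.transform import Rotation as R
from plant import cams
def cloud(n,d):
    c=cams.camera_params(n); f=192/np.tan(np.radians(c["fov_y"]/2))
    K=np.array([[f,0,c["cx"]],[0,f,c["cy"]],[0,0,1]])
    v,u=np.mgrid[:384,:512]
    q=cv2.undistortPoints(np.stack([u,v],-1).reshape(-1,1,2).astype(float),K,np.array(c["dist"])).reshape(384,512,2)
    P=np.stack([q[...,0]*d,-q[...,1]*d,-d],-1)
    return P@R.from_euler("xyz",c["orientation"]).as_matrix().T+c["origin"]
E
python3 - <<'E'
from h import *
ims=[]
for n in("top","side"):
    z=np.load(f"pics/{n}0.npz"); P=cloud(n,z["d"]); 
    X=P.reshape(-1,3)
    if n=="top": print("table z",np.median(P[280:300,300:400,2]))
    else: print("table z side",np.median(P[200:220,330:345,2]))
    for lo,hi,name in((.004,.02,"base"),(.075,.089,"housing"),(.097,.115,"105 tops"),(.115,.15,"pin")):
        m=(X[:,2]>lo)&(X[:,2]<hi)&(abs(X[:,0]-.56)<.13)&(abs(X[:,1]-.08)<.25)
        if name=="base":
            r=cv2.minAreaRect(X[m][:,:2].astype(np.float32)); print(n,name,m.sum(),r)
        else:
            print(n,name,m.sum()); 
            if m.sum()<80: print(np.round(X[m],3).tolist())
            else: print(X[m].mean(0))
z=np.load("pics/top0.npz")
a=cv2.resize(z["p"][150:260,160:320,::-1],None,fx=5,fy=5,interpolation=cv2.INTER_CUBIC);cv2.imwrite("pics/c1.png",a)
E
```

```text
table z 0.0012394339153813938
top base 2798 ((0.5602638721466064, 0.07990580797195435), (0.49935412406921387, 0.2593958079814911), 89.98242950439453)
top housing 358
[0.55079432 0.18663231 0.08299792]
top 105 tops 318
[ 0.56181693 -0.02147118  0.10660218]
top pin 73
[[0.655, -0.047, 0.117], [0.651, -0.04, 0.116], [0.647, -0.029, 0.121], [0.647, -0.033, 0.121], [0.648, -0.044, 0.116], [0.644, -0.033, 0.117], [0.644, -0.044, 0.115], [0.64, -0.033, 0.116], [0.64, -0.043, 0.118], [0.64, -0.054, 0.118], [0.64, -0.062, 0.116], [0.637, -0.026, 0.115], [0.637, -0.044, 0.116], [0.637, -0.051, 0.115], [0.637, -0.058, 0.117], [0.633, -0.029, 0.117], [0.633, -0.047, 0.119], [0.633, -0.051, 0.117], [0.629, -0.025, 0.116], [0.629, -0.033, 0.116], [0.63, -0.051, 0.115], [0.629, -0.054, 0.116], [0.628, -0.058, 0.124], [0.626, -0.025, 0.115], [0.626, -0.04, 0.117], [0.625, -0.043, 0.119], [0.622, -0.029, 0.116], [0.622, -0.043, 0.118], [0.621, -0.047, 0.12], [0.558, 0.095, 0.133], [0.555, 0.099, 0.132], [0.555, 0.095, 0.135], [0.555, 0.091, 0.134], [0.551, 0.098, 0.135], [0.551, 0.095, 0.136], [0.551
[... 2146 characters left out ...]
137], [0.521, 0.1, 0.136], [0.518, 0.1, 0.137], [0.543, 0.106, 0.126], [0.541, 0.102, 0.123], [0.535, 0.108, 0.133], [0.533, 0.106, 0.131], [0.53, 0.103, 0.13], [0.528, 0.101, 0.128], [0.525, 0.1, 0.129], [0.52, 0.102, 0.133], [0.517, 0.1, 0.133], [0.515, 0.098, 0.131], [0.544, 0.105, 0.12], [0.539, 0.107, 0.124], [0.536, 0.107, 0.126], [0.533, 0.106, 0.127], [0.53, 0.104, 0.126], [0.52, 0.102, 0.128], [0.515, 0.105, 0.134], [0.542, 0.11, 0.121], [0.538, 0.109, 0.123], [0.537, 0.105, 0.118], [0.531, 0.109, 0.126], [0.531, 0.101, 0.116], [0.538, 0.109, 0.117], [0.534, 0.11, 0.12], [0.529, 0.114, 0.127], [0.529, 0.106, 0.118], [0.537, 0.112, 0.116], [0.534, 0.112, 0.117], [0.53, 0.112, 0.119]]
```

View pics/c1.png

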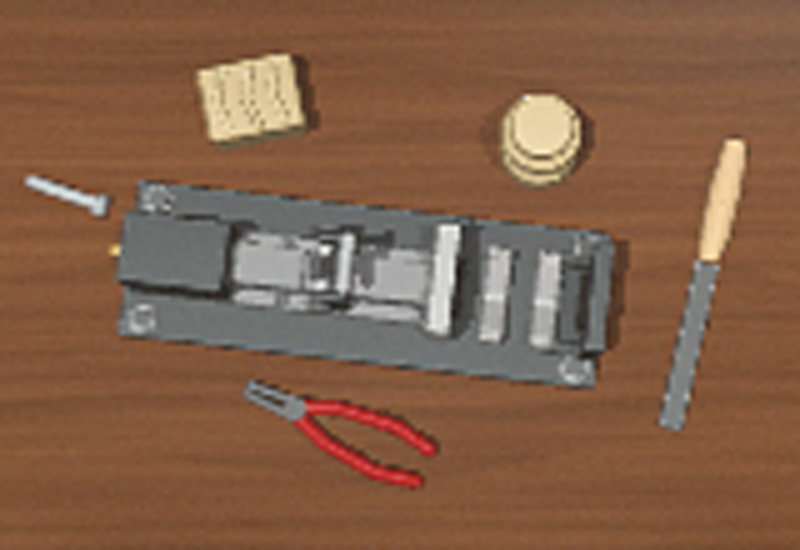

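The crop shows the base corners at about (140,183), (612,235), (595,385) and (120,335), the jaw at (445,280) and the pin/arm at (345,270). I'll get the pose from the corners and check it against the height clusters.

Run:
```python
from h import *
z=np.load("pics/top0.npz"); c=np.array(cams.camera_params("top")["origin"]); D=cloud("top",np.ones((384,512)))
tops={}
px=np.array([(140,183),(612,235),(595,385),(120,335)])/5+[160-.4,150-.4]
C=[]
for u,v in px:
    r=D[int(round(v)),int(round(u))]-c
    r=[cv2.remap((D-c)[...,k].astype(np.float32),np.float32([[u]]),np.float32([[v]]),cv2.INTER_LINEAR)[0,0] for k in range(3)]
    r=np.array(r); C.append(c+r*(.012-c[2])/r[2])
C=np.array(C); print(C.round(4)); ctr=C.mean(0)
ax=(C[0]+C[3]-C[1]-C[2])[:2]; yaw=np.arctan2(ax[1],ax[0]); print(ctr,"yaw",yaw,"L",np.linalg.norm(ax)/2,"W",np.linalg.norm((C[0]+C[1]-C[2]-C[3])[:2])/2)
e=np.array([np.cos(yaw),np.sin(yaw)]);n=np.array([-e[1],e[0]])
for nm in("top","side"):
    X=cloud(nm,np.load(f"pics/{nm}0.npz")["d"]).reshape(-1,3)
    L=np.c_[(X[:,:2]-ctr[:2])@e,(X[:,:2]-ctr[:2])@n,X[:,2]]
    for q,x0,x1,lo,hi in(("jaw",-90,-35,.1,.115),("plate",-195,-150,.1,.115),("housing",80,190,.079,.09),("pin",-12,25,.124,.15)):
        m=(L[:,0]>x0/1e3)&(L[:,0]<x1/1e3)&(abs(L[:,1])<.06)&(L[:,2]>lo)&(L[:,2]<hi)
        print(nm,q,m.sum(),np.percentile(L[m],[3,50,97],axis=0).round(4).tolist(), (np.polyfit(L[m][:,1],L[m][:,0],1) if q=="jaw" else ""))
```

```text
[[ 0.614   0.262   0.012 ]
 [ 0.573  -0.0993  0.012 ]
 [ 0.4584 -0.0852  0.012 ]
 [ 0.4972  0.2747  0.012 ]]
[0.53565794 0.08805811 0.012     ] yaw 1.4605444783458204 L 0.36281226724114646 W 0.11645047256060707
top jaw 97 [[-0.0682, -0.0362, 0.1011], [-0.0606, 0.0036, 0.1062], [-0.0531, 0.0389, 0.1123]] [ 0.00627901 -0.0607815 ]
top plate 86 [[-0.18, -0.0374, 0.1011], [-0.1735, 0.0003, 0.1058], [-0.1668, 0.0375, 0.1126]] 
top housing 269 [[0.1003, -0.0255, 0.0796], [0.137, -0.0011, 0.0837], [0.1738, 0.0234, 0.0889]] 
top pin 40 [[0.0033, -0.0184, 0.126], [0.0089, -0.0003, 0.1346], [0.0152, 0.018, 0.1426]] 
side jaw 91 [[-0.0671, -0.0356, 0.1005], [-0.057, 0.0028, 0.1053], [-0.0498, 0.0405, 0.1112]] [ 0.01874086 -0.05786593]
side plate 79 [[-0.1793, -0.0333, 0.1011], [-0.1699, 0.0025, 0.1049], [-0.1624, 0.0403, 0.1105]] 
side housing 315 [[0.1032, -0.024, 0.0795], [0.1422, -0.0, 0.0835], [0.1777, 0.0252, 0.0884]] 
side pin 48 [[0.0069, -0.0163, 0.126], [0.0118, 0.003, 0.1333], [0.0203, 0.0208, 0.1395]]
```

Dimensions and heights match: pose ≈ (0.5355, 0.0895), yaw 1.461. Now I'll tip the arm with closed fingers, tips at z 0.115, which is above both the jaw and the cheeks.

```bash
cat >> h.py <<'E'
yaw=1.461; O=np.array([.5357,.0895]); e=np.array([np.cos(yaw),np.sin(yaw)]); nn=np.array([-e[1],e[0]])
ori=[np.pi,0,yaw]
def W(x,tipz,y=0.): return np.r_[O+e*x+nn*y,tipz+.073]
def loc(p): d=np.array(p)[:2]-O; return np.round([d@e,d@nn,p[2]-.073],4)
E
python3 - <<'E'
from h import *
from plant import ctrl,effector,status,ik
effector.close(20)
print(ik(W(-.023,.19),ori))
ctrl.move_pose(W(-.023,.19),ori)
ctrl.line_to(W(-.023,.115),feed=.12)
s=status.observe();print(s["t"],loc(s["tcp_pos"]),s["ee_rot"],s["opening"],s["force"])
print(ctrl.line_to(W(.022,.115),feed=.06,stop_force=15))
s=status.observe();print(s["t"],loc(s["tcp_pos"]),s["force"])
ctrl.line_to(W(-.03,.115),feed=.12)
ctrl.line_to(W(-.095,.125),feed=.12)
ctrl.wait(.2)
s=status.observe();print(s["t"],loc(s["tcp_pos"]),s["force"])
a=[]
for n in("side","top"):
    p,d=cams.snapshot(n); np.savez(f"pics/{n}1.npz",p=p,d=d)
    q=p[150:290,200:320] if n=="side" else p[150:260,180:300]
    a.append(cv2.resize(q[:,:,::-1],(400,int(400*q.shape[0]/q.shape[1])),interpolation=cv2.INTER_CUBIC))
h=max(i.shape[0] for i in a); cv2.imwrite("pics/c2.png",np.hstack([cv2.copyMakeBorder(i,0,h-i.shape[0],0,0,0) for i in a]))
E
```

```text
[-6.30716328e-03  7.02409043e-02  1.85846158e+00 -4.44089210e-16
  1.21289017e+00  1.03489164e-01]
3.7667 [-0.0228 -0.0005  0.1155] [ 3.14054730e+00 -1.19253930e-04  1.46125508e+00] -0.00017839825976898987 [-0.78418995  0.23881783  1.0393315 ]
False
4.6667 [2.190e-02 1.000e-04 1.149e-01] [-1.2179057  -0.69201576  0.5702102 ]
6.15 [-0.0944  0.0002  0.1248] [-0.51841301  0.50592696 -0.05167508]
```

View pics/c2.png

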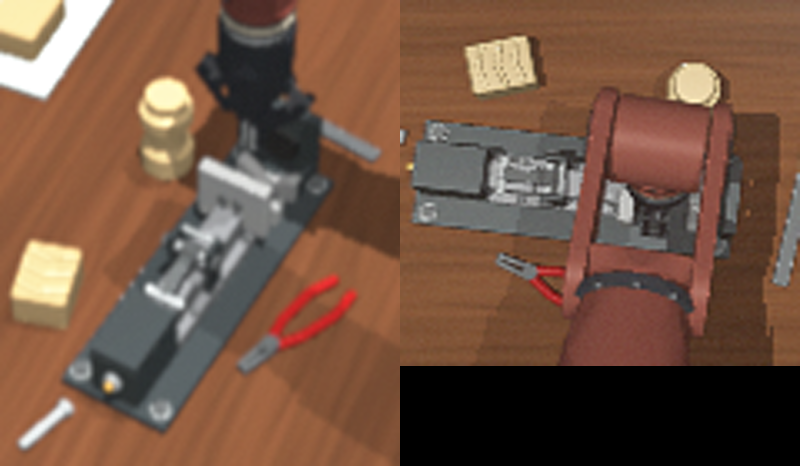

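The stop arm has tipped over: its pin shows at about (165,293) in the left crop, across the bar just before the housing. The jaw is still home, and nothing else has moved. Now push the jaw.

Run:
```python
from h import *
from plant import ctrl,effector,status
def st(k):
    s=status.observe();print(k,round(s["t"],2),loc(s["tcp_pos"]),s["force"].round(2),"push",round(-s["force"][:2]@e,2)); return loc(s["tcp_pos"])
ctrl.line_to(W(-.095,.087),feed=.1); st("down")
print(ctrl.line_to(W(-.065,.087),feed=.03,stop_force=3)); x=st("contact")[0]
if not -.09<x<-.072: raise SystemExit("odd contact")
ctrl.line_to(W(x+.030,.087),feed=.05); st("30")
ctrl.line_to(W(x+.046,.087),feed=.03,stop_force=25); st("46")
ctrl.wait(.3); st("46b")
p,d=cams.snapshot("side"); np.savez("pics/side2.npz",p=p,d=d)
cv2.imwrite("pics/c3.png",cv2.resize(p[170:290,200:320,::-1],(600,600),interpolation=cv2.INTER_CUBIC))
```

```text
down 6.78 [-0.095   0.0002  0.0866] [-0.41 -0.05  0.18] push 0.1
True
contact 7.4 [-0.0794 -0.0002  0.0872] [-0.04 -3.72  2.45] push 3.71
30 8.15 [-0.051  -0.0004  0.0871] [-0.15 -7.46  1.44] push 7.43
46 8.83 [-0.0357 -0.0004  0.0871] [ 0.51 -8.96  2.2 ] push 8.85
46b 9.13 [-0.0357 -0.0004  0.0871] [ 0.11 -9.7   1.99] push 9.63
```

View pics/c3.png

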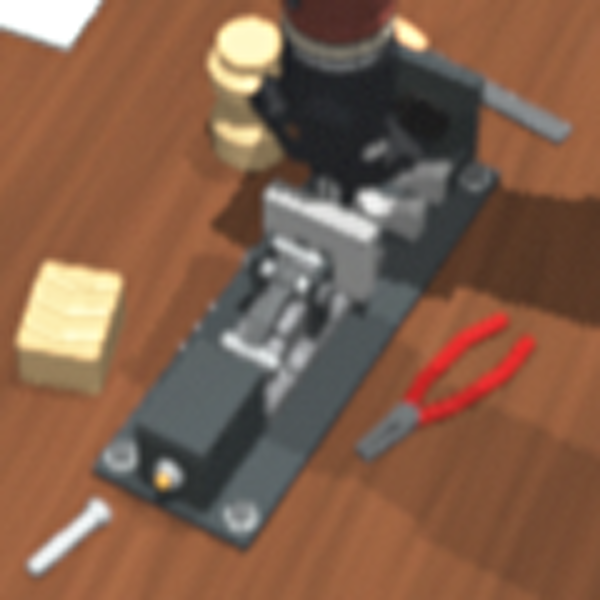

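The jaw is about 44 mm back, with a push of about 9.6 N. The pin at (250,350) looks lower, in the notch. I'll push 3 mm more for margin, then ease back slowly and watch for the force to vanish at 36 mm.

Run:
```python
from h import *
from plant import ctrl,effector,status
def st(k):
    s=status.observe();print(k,round(s["t"],2),loc(s["tcp_pos"]),"push",round(-s["force"][:2]@e,2)); return -s["force"][:2]@e
x=-.0794
ctrl.line_to(W(x+.0495,.087),feed=.03,stop_force=20); ctrl.wait(.3); st("max")
for t in (.044,.040,.037,.034,.031):
    ctrl.line_to(W(x+t,.087),feed=.03); ctrl.wait(.1); f=st(t)
if f<2:
    ctrl.line_to(W(x-.012,.095),feed=.1); ctrl.line_to(W(x-.012,.26),feed=.15); ctrl.move_pose([.25,.5,.33],[np.pi,0,2.6]); st("clear")
    for n in("side","top"):
        p,d=cams.snapshot(n); np.savez(f"pics/{n}3.npz",p=p,d=d)
        X=cloud(n,d).reshape(-1,3); L=np.c_[(X[:,:2]-O)@e,(X[:,:2]-O)@nn,X[:,2]]
        m=(L[:,0]>-.09)&(L[:,0]<.05)&(abs(L[:,1])<.045)&(L[:,2]>.1)&(L[:,2]<.115); print(n,"jaw",m.sum(),np.median(L[m],axis=0).round(4))
        m=(L[:,0]>.06)&(L[:,0]<.09)&(abs(L[:,1])<.02); print("pin zone z",np.percentile(L[m][:,2],[5,50,95]).round(4))
        q=p[150:290,180:330] if n=="side" else p[150:260,160:320]
        q=cv2.resize(q[:,:,::-1],(400,int(400*q.shape[0]/q.shape[1])),interpolation=cv2.INTER_CUBIC)
        a=q if n=="side" else np.hstack([a,cv2.copyMakeBorder(q,0,a.shape[0]-q.shape[0],0,0,0)])
    cv2.imwrite("pics/c4.png",a)
```

```text
max 9.75 [-0.0323 -0.0004  0.0871] push 8.99
0.044 10.18 [-0.0379 -0.0004  0.0871] push 10.03
0.04 10.57 [-0.0417 -0.0004  0.0871] push 9.49
0.037 10.92 [-0.0436 -0.0002  0.087 ] push 7.33
0.034 11.27 [-0.045   0.0004  0.0867] push -0.1
0.031 11.62 [-0.0483  0.      0.087 ] push 0.37
clear 15.51 [0.3764 0.3281 0.257 ] push 0.44
side jaw 106 [-0.0225  0.0025  0.1047]
pin zone z [0.0306 0.0585 0.0699]
top jaw 100 [-0.0261 -0.0003  0.1055]
pin zone z [0.0279 0.0595 0.0689]
```

View pics/c4.png

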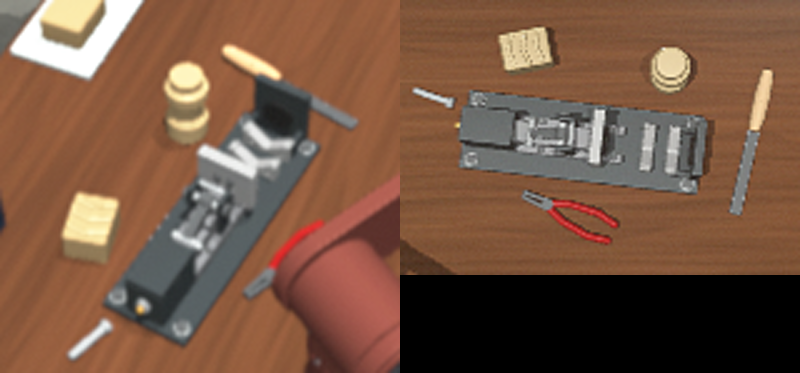

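The jaw is held at −62 + 36 ≈ −26 mm, at (598,135) in the top view. The pin sits in the notch, the robot is clear, and the bystanders are undisturbed. Handing in.

```bash
python3 -c "
from plant import ticket
print(ticket.job_done())"
```

```text
the job is handed in; nothing more can be done
None
```

The core cradle is set open: the stop arm is tipped over, its pin is in the notch, and the jaw rests on it about 36 mm back; the job was handed in at about 16 s with the robot clear and everything else on the bench where it was.

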